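# Find and seat the rocking lid of the entryway organiser

### The job

One of the four identical blue lids in the wooden organiser is not clipped home and rocks when you press on its end. Press lightly near an end of one lid after another until you have found the one that rocks, then push that one down firmly in its middle until it is fully home and level. Only press: do not lift anything, never press hard on the sound lids, and leave the pass stand, clip, bottle cap and eraser where they are.

Things in the scene. Friction and masses are not known exactly. Their poses are not given: they have to be found in the camera images.
- organiser: fixed wooden block on the shelf with four wells in a row, 140 mm along x, 320 mm along y, 36 mm high; origin at the centre of its underside, z up. The wells are centred 108 and 36 mm to either side of the origin along y; each holds one lid, whose x is parallel to the organiser's x.
- lid_a: one of four identical blue lids, 90 mm along x, 50 along y, 22 thick; origin at the centre of its flat top face, z up. White 18 mm dots on top mark where to press: the middle and 28 mm either side along x. Any of the four may be the loose one, in any well; it looks like the others and starts level. Tops stand 46 to 54 mm above the shelf, each differently, loose or sound: height tells nothing.
- lid_b: identical lid, origin and dots as lid_a. Any lid that is SOUND (already home on a foam ring), pressed anywhere, sinks straight and stays level, about 1 mm for each 2 N, with 9 mm of travel, and springs back. Three of the four are sound.
- lid_c: identical lid, origin and dots as lid_a. The one LOOSE lid tips end to end about its own y axis through its origin, to a stop at about 0.14 rad (end dot 4 mm lower), with only about 1 N on an end dot, and swings back level when let go. Pressed on an end it will not go home.
- lid_d: identical lid, origin and dots as lid_a. Pressed in the middle with about 15 to 18 N, the LOOSE lid (whichever it is) moves down 6 mm to a firm stop, stays there and no longer rocks.
- pass_stand: loose slotted wooden stand with three plastic bus passes upright in it, 70 x 100 mm, 66 mm high over all; origin at the centre of its underside. Leave alone.
- latch_clip: loose green lunchbox latch clip, about 28 x 45 x 12 mm; origin at the centre of its underside. Leave alone.
- bottle_cap: loose blue steel bottle cap, 44 mm across, 27 mm high; origin at the centre of its underside. Leave alone.
- eraser: loose yellow eraser block, 22 x 50 x 13 mm; origin at the centre of its underside. Leave alone.

How it is judged:
On the way, in this order (a step that is already met when the one before it is completed fails the run):
1. the loose lid is found: pressed on an end, a lid has tipped by more than 0.06 rad (angle between any of lid_a, lid_b, lid_c, lid_d's own z axis and vertical above 0.06 rad), for 0.1 s.
2. that lid is home: more than 5 mm lower than at the start, level, and no longer pressed (((distance of lid_a from where it was at the start of the episode above 0.005 m and angle between lid_a's own z axis and vertical below 0.03 rad and contact force between the fingers and lid_a below 0.5 N) or (distance of lid_b from where it was at the start of the episode above 0.005 m and angle between lid_b's own z axis and vertical below 0.03 rad and contact force between the fingers and lid_b below 0.5 N) or (distance of lid_c from where it was at the start of the episode above 0.005 m and angle between lid_c's own z axis and vertical below 0.03 rad and contact force between the fingers and lid_c below 0.5 N) or (distance of lid_d from where it was at the start of the episode above 0.005 m and angle between lid_d's own z axis and vertical below 0.03 rad and contact force between the fingers and lid_d below 0.5 N))), for 0.2 s.
At the end, for the whole second after the job is handed in: the loose lid is at rest more than 5 mm (of its 6 mm) lower than at the start and within 0.03 rad of level, the three sound lids stand within 2 mm of their starting height, and the pass stand, clip, cap and eraser are within 15 mm of where they stood (((distance of lid_a from where it was at the start of the episode above 0.005 m and angle between lid_a's own z axis and vertical below 0.03 rad and contact force between the fingers and lid_a below 0.5 N and linear speed of lid_a below 0.01 m/s and distance of each of lid_b, lid_c, lid_d from where it was at the start of the episode below 0.002 m) or (distance of lid_b from where it was at the start of the episode above 0.005 m and angle between lid_b's own z axis and vertical below 0.03 rad and contact force between the fingers and lid_b below 0.5 N and linear speed of lid_b below 0.01 m/s and distance of each of lid_a, lid_c, lid_d from where it was at the start of the episode below 0.002 m) or (distance of lid_c from where it was at the start of the episode above 0.005 m and angle between lid_c's own z axis and vertical below 0.03 rad and contact force between the fingers and lid_c below 0.5 N and linear speed of lid_c below 0.01 m/s and distance of each of lid_a, lid_b, lid_d from where it was at the start of the episode below 0.002 m) or (distance of lid_d from where it was at the start of the episode above 0.005 m and angle between lid_d's own z axis and vertical below 0.03 rad and contact force between the fingers and lid_d below 0.5 N and linear speed of lid_d below 0.01 m/s and distance of each of lid_a, lid_b, lid_c from where it was at the start of the episode below 0.002 m)) and distance of each of pass_stand, latch_clip, bottle_cap, eraser from where it was at the start of the episode below 0.015 m); the robot touches nothing.
It fails at once if a sound lid was pressed hard (sunk by more than 7.2 mm, about 14 N) or a lid was pulled up by as much; the loose one cannot go down so far (distance of any of lid_a, lid_b, lid_c, lid_d from where it was at the start of the episode above 0.0072 m).
It fails at once if the pass stand, clip, cap or eraser was moved by more than 15 mm (distance of any of pass_stand, latch_clip, bottle_cap, eraser from where it was at the start of the episode above 0.015 m).
It also fails if it takes over 56 s, if anything falls off the work surface, if the arm or the gripper's body presses on something with over 40 N, if the wrist force passes 120 N, or if a joint passes its speed limit or range.

### The arm

A 6-joint arm with a two-finger parallel gripper is mounted at the origin on the work surface. World frame = base frame: x ahead of the robot, y to its left, z up, the work surface at z = 0. Lengths are in m, angles in rad, forces in N, time in s.
With the tool pointing down it reaches from about 0.325 to 0.85 m from the base axis. Payload 4.4 kg.
Tool frame: the origin (TCP) lies on the centre line of the jaws, within the pads' length; the fingertips stand 14 mm ahead of it and the grasp point (between the pads) lies 5 mm behind it; z points along the fingers, y is the line along which they close (so a half turn about z gives the same grasp; the last joint's range is limited). The gripper opens to 94 mm and grips with 3 to 60 N. Pads are 16 mm wide; open, the fingers measure 119 mm over their backs; the gripper's body (75 mm by 177 mm) begins 78 mm behind the grasp point.
Start: joints at [-1.349, 0.207, 1.542, -0, 1.393, -0.15], TCP at [0.209, -0.536, 0.219] pointing down, gripper open.
Joint ranges: [-2.73, 2.73], [-0.86, 2.22], [0.23, 2.46], [-1.11, 4.25], [0.08, 2.63], [-2.82, 2.82]. Speed limits (rad/s): [2.79, 2.79, 3.14, 3.14, 3.14, 3.14].

### API

Orientations are given as a unit quaternion [w, x, y, z].
In Python, from plant import bot gives the robot as it stands.
- The arm moves only by the tool carry_out, never from a script. Its argument "targets" is a list of rows, each a list of 3 entries, a list of its own where there are three numbers: the shift along the tool's x, y, z in mm, then the turn about the tool's z in degrees, then the finger opening in mm, from 0 to 94. In form: [[[dx, dy, dz], turn, gripper], ...]. A call has exactly 8 rows; each row shifts and turns the commanded pose from where the row before left it, along the tool's axes as they then stand; what a row does not reach is not made up. A row lasts 1/10 s, in which the tool goes at most 50 mm and 8.59 degrees, less where a joint would pass 70% of its speed; a pose out of reach is approached as far as the arm can. A call is refused whole if a number of a shift passes 50 or a number of a turn 8.59, either way. A call with a gripper value outside its range is refused whole. The fingers move at their own pace and stop on an object; "squeeze" is the grip in N (left out, the last holds). Time passes only in rows, so rows that do not move let the fingers close, or fill a call up. It gives the time, the measured TCP pose, the force, the opening and the grip force at its end, in the units of the state.
- bot.read_state(): the state, without advancing time (a new reading comes with each control period).
- bot.grab_frame(name): name is "side" or "top"; returns the picture (420x560x3 uint8, red, green, blue); there is no depth.
- bot.camera_info(name): a dict with "camera_matrix" (3x3 intrinsics, pixels), "dist" ([k1, k2, p1, p2, k3] as OpenCV has them; the pictures are not rectified), "camera_from_world" (4x4, takes a point from world to camera coordinates). Camera axes: x right, y down, z forward; pixel columns grow to the right and rows downward; lengths in m; the calibration is good to about 2 mm. A picture is of the moment at which its call begins. camera_info takes no time and is no camera call.
- bot.finish_job(): hands the job in; it is judged then, once.
Trained networks look in the newest picture that a camera, given by its name, has taken for a name from the list of things; names that differ only in an ending like _2 or _b are one class to them, and where a whole thing is asked for, a point or a joint stands for the part that bears it (a point fixed in the world has none). Each returns a list of dicts, best first, with "confidence" (0 to 1); they miss things now and then, are a little off and sometimes report something else, mostly with a low value. They report only what shows in the picture. A call takes as long as a camera call.
- bot.masks_of(camera, thing): "region" (420x560 bool, what is visible of it) and "bbox" ([left, top, width, height] in pixels, round what is visible of it).
- bot.landmark_of(camera, thing): "xy" ([column, row] in pixels: a listed point, or the origin of a listed thing).
The state is a dict: "time_s": time; "joint_pos": joint angles; "joint_velocities": joint speeds; "tau": joint torques, N m; "tcp_pos": TCP position; "tcp_rot": TCP orientation; "wrist_force": force on the tool from outside, world axes, zero at the start; "ft_torque": the same for the moment, N m; "width": finger opening in m; "grip_force": force on a finger pad.
Only numpy, scipy, OpenCV 4.12 (cv2) and the standard library are available. Lean on these libraries where they do the work, as an engineer would, in place of code of your own. Each camera call takes 0.05 s, during which the arm holds its last target. There are 200 camera calls.

## Working session

There is one attempt and no reset: what is moved stays moved. The work goes in short steps, Python scripts to look and compute and a tool call to move; the robot and the scene stay as the last step left them, time stands still between calls to the robot, and variables do not carry over. Pictures are saved under pics/ and viewed, at most 10 in all, crops included, and the job is handed in when it is done.

Besides the shell and the picture viewer there is one more tool, called by a JSON object that holds its "op" and its "data", one argument or row to a line. carry_out: Moves the arm, as the interface text tells. Its arguments: {"type":"object","properties":{"targets":{"type":"array"},"squeeze":{"type":"number"}},"required":["targets"]}

```bash
mkdir -p pics; cat > h.py <<'E'
import numpy as np, cv2
from plant import bot
def ray(cam,uv):
    c=bot.camera_info(cam);K=np.array(c["camera_matrix"]);T=np.array(c["camera_from_world"])
    p=cv2.undistortPoints(np.array([[uv]],float),K,np.array(c["dist"]))[0,0]
    R=T[:3,:3];o=-R.T@T[:3,3];d=R.T@np.array([p[0],p[1],1]);return o,d/np.linalg.norm(d)
def at_z(cam,uv,z):
    o,d=ray(cam,uv);return o+d*(z-o[2])/d[2]
def tri(uv1,uv2):
    o1,d1=ray("top",uv1);o2,d2=ray("side",uv2)
    s=np.linalg.lstsq(np.c_[d1,-d2],o2-o1,rcond=None)[0]
    a,b=o1+d1*s[0],o2+d2*s[1];return (a+b)/2,np.linalg.norm(a-b)
def save(cam,name):
    f=np.array(bot.grab_frame(cam));cv2.imwrite("pics/"+name,f[:,:,::-1]);return f
E
python3 - <<'E'
from h import *
np.set_printoptions(precision=4,suppress=True)
ims=[save(c,c+"0.png") for c in("top","side")]
for c in("top","side"):
    T=np.array(bot.camera_info(c)["camera_from_world"]);print(c,"cam at",-T[:3,:3].T@T[:3,3])
    for t in("organiser","lid_a","pass_stand","latch_clip","bottle_cap","eraser"):
        for r in bot.landmark_of(c,t):
            z=.05 if t[:3]=="lid" else 0.
            print(c,t,np.round(r["xy"],1),round(r["confidence"],2),at_z(c,r["xy"],z))
s=bot.read_state();print(s["time_s"],s["tcp_pos"],s["tcp_rot"],s["wrist_force"])
E
```

```text
top cam at [0.4687 0.0773 0.7123]
top organiser [289.2 198.9] 0.76 [0.5997 0.0724 0.    ]
top lid_a [269.7 192.9] 0.61 [0.6005 0.1062 0.05  ]
top lid_a [353.4 200.1] 0.58 [ 0.5898 -0.0361  0.05  ]
top lid_a [228.  185.8] 0.57 [0.612  0.1781 0.05  ]
top lid_a [309.7 193. ] 0.57 [0.6011 0.038  0.05  ]
top pass_stand [155.7 192. ] 0.66 [0.6096 0.3197 0.    ]
top latch_clip [264.6 136.7] 0.84 [0.718  0.1201 0.    ]
top latch_clip [310. 194.] 0.59 [0.6093 0.0345 0.    ]
top bottle_cap [335.5 133.6] 0.75 [ 0.7253 -0.0129  0.    ]
top eraser [319.2 261.3] 0.93 [0.4873 0.0176 0.    ]
side cam at [ 0.2423 -0.2484  0.6454]
side organiser [329.  266.1] 0.74 [ 0.6142 -0.0228  0.    ]
side organiser [285.8 241.2] 0.59 [0.5972 0.0776 0.    ]
side lid_a [305.3 242.4] 0.72 [0.5938 0.0249 0.05  ]
side lid_a [329.7 264.5] 0.65 [ 0.5889 -0.039   0.05  ]
side lid_a [252.5 196.2] 0.63 [0.6029 0.1815 0.05  ]
side lid_a [277.1 217.8] 0.63 [0.5983 0.1045 0.05  ]
side pass_stand [218. 180.] 0.58 [0.6105 0.3117 0.    ]
side latch_clip [315.2 199.8] 0.75 [0.7257 0.1122 0.    ]
side bottle_cap [363.3 235.2] 0.94 [ 0.7226 -0.0235  0.    ]
side eraser [264.5 288.1] 0.58 [0.4919 0.0295 0.    ]
0.7 [ 0.2094 -0.5355  0.2195] [0.     0.9827 0.1853 0.    ] [0.1605 0.5967 0.0223]
```

View pics/top0.png

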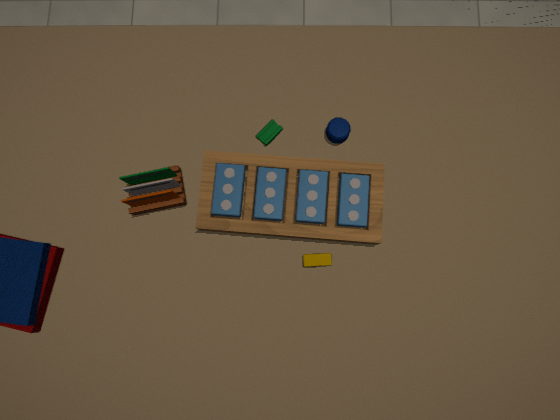

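View pics/side0.png

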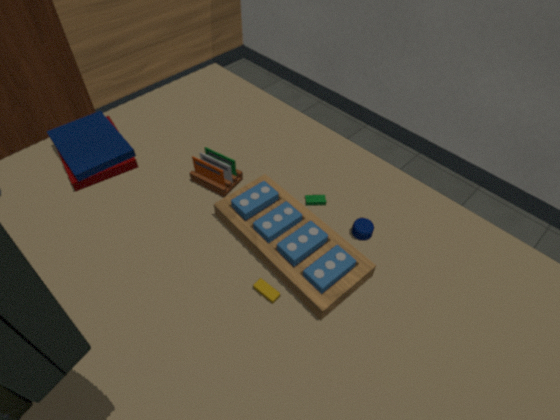

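```bash
cat > dots.py <<'E'
from h import *
np.set_printoptions(precision=4,suppress=True)
def dots(cam):
    f=cv2.imread("pics/%s0.png"%cam);h=cv2.cvtColor(f,cv2.COLOR_BGR2HSV)
    m=((h[...,1]<70)&(h[...,2]>170)).astype(np.uint8)
    n,l,st,ce=cv2.connectedComponentsWithStats(m)
    return [(ce[i],st[i][4]) for i in range(1,n) if 20<st[i][4]<250]
if __name__=="__main__":
  for c in("top","side"):
    for p,a in dots(c):
        w=at_z(c,p,.05)
        if .5<w[0]<.7 and -.12<w[1]<.26: print(c,p,a,w)
E
python3 dots.py
```

```text
(no output)
```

The top view shows the lids at about (228,189), (270,193), (312,196) and (354,199), each with three white dots, and the loose items stand clear of them. The side view shows the same row. The pictures are dark, so I'll lower the dot thresholds.

```bash
sed -i 's/h\[...,1\]<70)&(h\[...,2\]>170)/h[...,1]<100)\&(h[...,2]>115)/; s/20<st/12<st/' dots.py
cat >> dots.py <<'E'
  D={}
  for c in("top","side"):
    L=[(at_z(c,p,.05),p) for p,a in dots(c)]
    L=[q for q in L if .53<q[0][0]<.67 and -.08<q[0][1]<.23]
    L.sort(key=lambda q:q[0][1]); D[c]=[sorted(L[i:i+3],key=lambda q:q[0][0]) for i in range(0,len(L),3)]
  if len(D["top"])==len(D["side"])==4:
    for i in range(4):
      for k in range(3): print(i,k,*tri(D["top"][i][k][1],D["side"][i][k][1]))
E
python3 dots.py; python3 -c "
import cv2;h=cv2.cvtColor(cv2.imread('pics/top0.png'),cv2.COLOR_BGR2HSV);print(h[188,228],h[199,354],h[197,363])"
```

```text
top [229.029  172.2609] 69 [0.6359 0.1772 0.05  ]
top [270.9286 176.2571] 70 [0.6296 0.1046 0.05  ]
top [312.7671 178.8904] 73 [0.6258 0.0328 0.05  ]
top [354.4533 182.9867] 75 [ 0.6195 -0.0382  0.05  ]
top [227.2857 188.4571] 70 [0.6073 0.1791 0.05  ]
top [269.7714 192.0429] 70 [0.602  0.1061 0.05  ]
top [312.0843 194.9759] 83 [0.5978 0.0339 0.05  ]
top [353.8  198.95] 80 [ 0.5918 -0.0368  0.05  ]
top [225.8028 204.4648] 71 [0.5795 0.1807 0.05  ]
top [268.1867 208.2133] 75 [0.574  0.1082 0.05  ]
top [311.0556 211.2778] 90 [0.5697 0.0356 0.05  ]
top [353.1758 215.1868] 91 [ 0.564  -0.0353  0.05  ]
side [264.7381 188.8571] 42 [0.6356 0.1792 0.05  ]
side [254.1 195.1] 40 [0.6074 0.1815 0.05  ]
side [244.1395 201.5116] 43 [0.5807 0.1823 0.05  ]
side [288.2381 210.4286] 42 [0.6278 0.1027 0.05  ]
side [277.8043 217.087 ] 46 [0.6006 0.1049 0.05  ]
side [266.5    224.3148] 54 [0.572  0.1071 0.05  ]
side [313.3333 230.6167] 60 [0.6255 0.0332 0.05  ]
side [303.125  238.5833] 48 [0.5974 0.0338 0.05  ]
side [291.5738 246.2787] 61 [0.569  0.0367 0.05  ]
side [340.6667 255.807 ] 57 [ 0.6176 -0.0408  0.05  ]
side [330.     264.0625] 64 [ 0.59   -0.0388  0.05  ]
side [318.8788 272.8182] 66 [ 0.562  -0.0369  0.05  ]
0 0 [ 0.5642 -0.0358  0.0463] 0.0006406170984873457
0 1 [ 0.5925 -0.0374  0.046 ] 0.00020208014657924764
0 2 [ 0.6206 -0.0391  0.0452] 6.165373319896981e-05
1 0 [0.5691 0.036  0.0508] 0.0011833823627563488
1 1 [0.5978 0.034  0.0496] 0.00020713615832888824
1 2 [0.6256 0.033  0.0501] 0.00045268333836796657
2 0 [0.574  0.1087 0.047 ] 0.0009843552920456879
2 1 [0.6023 0.1063 0.0474] 0.0003783918713215078
2 2 [0.6305 0.1049 0.0461] 0.00027583367490750034
3 0 [0.579  0.1802 0.053 ] 5.494130933348222e-07
3 1 [0.6062 0.1791 0.0528] 0.001312634967004691
3 2 [0.6347 0.1772 0.0523] 0.0014435303005227505
[ 10  31 125] [ 11  28 128] [102 109 115]
```

{"op": "carry_out", "data": {
  "targets": [
    [[0,0,0],8.3,0],
    [[0,0,0],8.3,0],
    [[0,0,0],8.3,0],
    [[24,-39,0],0,0],
    [[24,-39,0],0,0],
    [[24,-39,0],0,0],
    [[24,-39,0],0,0],
    [[24,-39,0],0,0]
  ],
  "squeeze": 5
}}

```text
time_s: 1.5
tcp_pos: [0.342, -0.3468, 0.2197]
tcp_rot: [0.0, 1.0, -0.031, 0.0]
wrist_force: [0.0, 0.2, -0.4]
width: 0.0332
grip_force: 0.0
```

{"op": "carry_out", "data": {
  "targets": [
    [[24,-39,6],0,0],
    [[24,-39,6],0,0],
    [[24,-39,6],0,0],
    [[24,-39,6],0,0],
    [[24,-39,6],0,0],
    [[24,-39,6],0,0],
    [[24,-39,6],0,0],
    [[0,0,0],0,0]
  ]
}}

```text
time_s: 2.3
tcp_pos: [0.5274, -0.0817, 0.1767]
tcp_rot: [-0.001, 1.0, -0.028, -0.0]
wrist_force: [0.0, -0.4, -0.2]
width: 0.0004
grip_force: 0.0
```

```bash
cat > st.py <<'E'
import sys
from h import *
from scipy.spatial.transform import Rotation as Ro
s=bot.read_state();p=np.array(s["tcp_pos"]);q=s["tcp_rot"];R=Ro.from_quat([*q[1:],q[0]]).as_matrix()
print("t",s["time_s"],"tcp",np.round(p*1e3,1),"yaw x",np.degrees(np.arctan2(R[1,0],R[0,0])).round(2),"z",R[:,2].round(3),"F",np.round(s["wrist_force"],2),"T",np.round(s["ft_torque"],3),"w",s["width"])
if len(sys.argv)>3:
    g=np.array(sys.argv[1:4],float);print("tool shift mm",np.round(R.T@(g-p*1e3),1))
E
python3 st.py 560 -35.5 74
```

```text
t 2.3 tcp [527.4 -81.7 176.7] yaw x -3.17 z [-0.     0.002 -1.   ] F [ 0.   -0.41 -0.17] T [ 0.006  0.057 -0.01 ] w 0.00036645560159126055
tool shift mm [ 30.  -47.7 102.8]
```

{"op": "carry_out", "data": {
  "targets": [
    [[10,-16,20],0,0],
    [[10,-16,20],0,0],
    [[10,-16,20],0,0],
    [[0,0,20],0,0],
    [[0,0,15],0,0],
    [[0,0,8],0,0],
    [[0,0,5],0,0],
    [[0,0,0],0,0]
  ]
}}

```text
time_s: 3.1
tcp_pos: [0.5584, -0.0407, 0.0693]
tcp_rot: [0.0, 1.0, -0.031, -0.0]
wrist_force: [-0.3, 0.4, 0.4]
width: 0.0005
grip_force: 0.0
```

```bash
python3 st.py 560 -35.5 60
```

```text
t 3.1 tcp [558.4 -40.7  69.3] yaw x -3.58 z [-0.  0. -1.] F [-0.3   0.41  0.38] T [0.003 0.031 0.001] w 0.0005462254202756347
tool shift mm [ 1.3 -5.3  9.3]
```

{"op": "carry_out", "data": {
  "targets": [
    [[1,-5,3],0,0],
    [[0,0,3],0,0],
    [[0,0,2],0,0],
    [[0,0,1],0,0],
    [[0,0,0.5],0,0],
    [[0,0,0.5],0,0],
    [[0,0,0],0,0],
    [[0,0,0],0,0]
  ]
}}

```text
time_s: 3.9
tcp_pos: [0.5601, -0.0351, 0.0597]
tcp_rot: [-0.0, 1.0, -0.031, 0.0]
wrist_force: [-0.5, 0.5, 2.9]
width: 0.0003
grip_force: 1.4
```

{"op": "carry_out", "data": {
  "targets": [
    [[0,0,0.5],0,0],
    [[0,0,0.5],0,0],
    [[0,0,0.5],0,0],
    [[0,0,0],0,0],
    [[0,0,0],0,0],
    [[0,0,0],0,0],
    [[0,0,0],0,0],
    [[0,0,0],0,0]
  ]
}}

```text
time_s: 4.7
tcp_pos: [0.5601, -0.0351, 0.0583]
tcp_rot: [-0.0, 1.0, -0.031, 0.0]
wrist_force: [-1.3, 0.6, 7.1]
width: 0.0002
grip_force: 2.7
```

```bash
python3 - <<'E'
from h import *
a=save("side","s1.png");b=save("top","t1.png")
o=np.hstack([cv2.resize(a[170:310,200:390],None,fx=2,fy=2),cv2.resize(b[130:270,180:390],None,fx=2,fy=2)])
o=np.clip(o.astype(float)*1.6,0,255).astype(np.uint8)
cv2.imwrite("pics/c1.png",o[:,:,::-1])
E
```

```text
(no output)
```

View pics/c1.png

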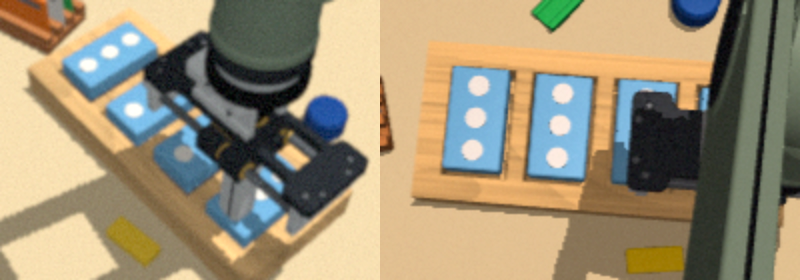

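{"op": "carry_out", "data": {
  "targets": [
    [[0,0,-0.5],0,0],
    [[0,0,-0.5],0,0],
    [[0,0,-0.5],0,0],
    [[0,0,-0.5],0,0],
    [[0,0,0],0,0],
    [[0,0,0],0,0],
    [[0,0,0],0,0],
    [[0,0,0],0,0]
  ]
}}

```text
time_s: 5.6
tcp_pos: [0.5601, -0.0351, 0.0599]
tcp_rot: [-0.0, 1.0, -0.031, 0.0]
wrist_force: [1.2, 2.0, 2.7]
width: 0.0006
grip_force: 1.2
```

```bash
python3 st.py
```

```text
t 5.6 tcp [560.1 -35.1  59.9] yaw x -3.54 z [ 0.  0. -1.] F [1.24 2.   2.74] T [ 0.33  -0.11   0.033] w 0.0006152039530331145
```

{"op": "carry_out", "data": {
  "targets": [
    [[0,0,-1],0,0],
    [[0,0,0],0,0],
    [[0,0,0],0,0],
    [[0,0,0],0,0],
    [[0,0,0],0,0],
    [[0,0,0],0,0],
    [[0,0,0],0,0],
    [[0,0,0],0,0]
  ]
}}

```text
time_s: 6.4
tcp_pos: [0.5598, -0.0353, 0.0608]
tcp_rot: [0.0, 1.0, -0.031, -0.0]
wrist_force: [0.3, -0.1, 0.8]
width: 0.0007
grip_force: 0.3
```

```bash
python3 st.py
```

```text
t 6.4 tcp [559.8 -35.3  60.8] yaw x -3.54 z [-0. -0. -1.] F [ 0.32 -0.07  0.75] T [-0.048 -0.013  0.013] w 0.0007214276011431402
```

Lid 0's force is linear with depth at about 2 N/mm from TCP z = 61.2, so it is sound. Next is lid 1.

{"op": "carry_out", "data": {
  "targets": [
    [[0,0,-12],0,0],
    [[0,-24,0],0,0],
    [[0,-24,0],0,0],
    [[0.5,-23.5,0],0,0],
    [[0,0,4],0,0],
    [[0,0,3],0,0],
    [[0,0,2],0,0],
    [[0,0,0],0,0]
  ]
}}

```text
time_s: 7.2
tcp_pos: [0.5649, 0.0359, 0.0642]
tcp_rot: [-0.001, 1.0, -0.032, -0.0]
wrist_force: [-1.5, 3.8, 4.9]
width: 0.0011
grip_force: 2.0
```

{"op": "carry_out", "data": {
  "targets": [
    [[0,0,0.5],0,0],
    [[0,0,0],0,0],
    [[0,0,0],0,0],
    [[0,0,0],0,0],
    [[0,0,0],0,0],
    [[0,0,0],0,0],
    [[0,0,0],0,0],
    [[0,0,0],0,0]
  ]
}}

```text
time_s: 8.0
tcp_pos: [0.5649, 0.036, 0.0637]
tcp_rot: [0.0, 1.0, -0.031, 0.0]
wrist_force: [-1.6, 2.0, 5.5]
width: 0.0007
grip_force: 2.6
```

{"op": "carry_out", "data": {
  "targets": [
    [[0,0,0.5],0,0],
    [[0,0,0.5],0,0],
    [[0,0,0],0,0],
    [[0,0,0],0,0],
    [[0,0,0],0,0],
    [[0,0,0],0,0],
    [[0,0,0],0,0],
    [[0,0,0],0,0]
  ]
}}

```text
time_s: 8.8
tcp_pos: [0.565, 0.036, 0.063]
tcp_rot: [0.0, 1.0, -0.031, 0.0]
wrist_force: [-2.2, 2.2, 7.0]
width: 0.0001
grip_force: 3.3
```

{"op": "carry_out", "data": {
  "targets": [
    [[0,0,-1.5],0,0],
    [[0,0,-1],0,0],
    [[0,0,0],0,0],
    [[0,0,0],0,0],
    [[0,0,0],0,0],
    [[0,0,0],0,0],
    [[0,0,0],0,0],
    [[0,0,0],0,0]
  ]
}}

```text
time_s: 9.6
tcp_pos: [0.565, 0.0359, 0.0649]
tcp_rot: [0.0, 1.0, -0.031, 0.0]
wrist_force: [0.0, 0.5, 3.1]
width: 0.0004
grip_force: 1.4
```

Lid 1 is linear as well, so it is sound. Next is lid 2.

{"op": "carry_out", "data": {
  "targets": [
    [[0,0,-9],0,0],
    [[0,-24,0],0,0],
    [[0,-24,0],0,0],
    [[0.5,-24.5,0],0,0],
    [[0,0,5],0,0],
    [[0,0,4],0,0],
    [[0,0,2],0,0],
    [[0,0,0],0,0]
  ]
}}

```text
time_s: 10.4
tcp_pos: [0.5693, 0.1075, 0.0623]
tcp_rot: [0.0, 1.0, -0.031, -0.001]
wrist_force: [-0.1, 0.4, -0.8]
width: 0.0005
grip_force: 0.1
```

{"op": "carry_out", "data": {
  "targets": [
    [[0,0,1],0,0],
    [[0,0,0],0,0],
    [[0,0,0],0,0],
    [[0,0,0],0,0],
    [[0,0,0],0,0],
    [[0,0,0],0,0],
    [[0,0,0],0,0],
    [[0,0,0],0,0]
  ]
}}

```text
time_s: 11.2
tcp_pos: [0.57, 0.1085, 0.062]
tcp_rot: [-0.0, 1.0, -0.031, 0.0]
wrist_force: [1.3, -0.3, 0.4]
width: 0.0004
grip_force: 0.2
```

{"op": "carry_out", "data": {
  "targets": [
    [[0,0,0.5],0,0],
    [[0,0,0.5],0,0],
    [[0,0,0],0,0],
    [[0,0,0],0,0],
    [[0,0,0],0,0],
    [[0,0,0],0,0],
    [[0,0,0],0,0],
    [[0,0,0],0,0]
  ]
}}

```text
time_s: 12.0
tcp_pos: [0.57, 0.1085, 0.061]
tcp_rot: [-0.0, 1.0, -0.031, 0.0]
wrist_force: [0.1, -0.6, 0.9]
width: 0.0003
grip_force: 0.4
```

{"op": "carry_out", "data": {
  "targets": [
    [[0,0,0.5],0,0],
    [[0,0,0.5],0,0],
    [[0,0,0],0,0],
    [[0,0,0],0,0],
    [[0,0,0],0,0],
    [[0,0,0],0,0],
    [[0,0,0],0,0],
    [[0,0,0],0,0]
  ]
}}

```text
time_s: 12.8
tcp_pos: [0.5699, 0.1085, 0.06]
tcp_rot: [0.0, 1.0, -0.031, 0.0]
wrist_force: [0.6, -0.6, 1.3]
width: 0.0004
grip_force: 0.6
```

{"op": "carry_out", "data": {
  "targets": [
    [[0,0,0.5],0,0],
    [[0,0,0.5],0,0],
    [[0,0,0],0,0],
    [[0,0,0],0,0],
    [[0,0,0],0,0],
    [[0,0,0],0,0],
    [[0,0,0],0,0],
    [[0,0,0],0,0]
  ]
}}

```text
time_s: 13.6
tcp_pos: [0.57, 0.1085, 0.059]
tcp_rot: [-0.0, 1.0, -0.031, 0.0]
wrist_force: [1.4, 1.2, 2.4]
width: 0.0006
grip_force: 0.9
```

Lid 2 yields about 3 mm at only 1–2 N, while the sound lids gave about 2 N/mm. It is the loose one, tipped by about 0.12 rad. I'll let it go and press its middle.

{"op": "carry_out", "data": {
  "targets": [
    [[0,0,-8],0,0],
    [[16,0,0],0,0],
    [[16,0,0],0,0],
    [[0.5,0,0],0,0],
    [[0,0,3],0,0],
    [[0,0,1.5],0,0],
    [[0,0,0],0,0],
    [[0,0,0],0,0]
  ]
}}

```text
time_s: 14.4
tcp_pos: [0.6012, 0.1065, 0.0626]
tcp_rot: [0.0, 1.0, -0.031, -0.001]
wrist_force: [-1.7, -1.4, 4.5]
width: 0.0006
grip_force: 2.2
```

{"op": "carry_out", "data": {
  "targets": [
    [[0,0,0.3],0,0],
    [[0,0,0.3],0,0],
    [[0,0,0.2],0,0],
    [[0,0,0.2],0,0],
    [[0,0,0],0,0],
    [[0,0,0],0,0],
    [[0,0,0],0,0],
    [[0,0,0],0,0]
  ]
}}

```text
time_s: 15.2
tcp_pos: [0.6013, 0.1065, 0.0626]
tcp_rot: [0.0, 1.0, -0.031, -0.001]
wrist_force: [-4.5, -0.7, 9.2]
width: 0.0006
grip_force: 4.8
```

{"op": "carry_out", "data": {
  "targets": [
    [[0,0,0.5],0,0],
    [[0,0,0.5],0,0],
    [[0,0,0.5],0,0],
    [[0,0,0.5],0,0],
    [[0,0,0.5],0,0],
    [[0,0,0.5],0,0],
    [[0,0,0],0,0],
    [[0,0,0],0,0]
  ]
}}

```text
time_s: 16.0
tcp_pos: [0.6014, 0.1065, 0.0603]
tcp_rot: [0.0, 1.0, -0.031, -0.001]
wrist_force: [-6.3, -0.4, 13.1]
width: 0.0008
grip_force: 6.5
```

{"op": "carry_out", "data": {
  "targets": [
    [[0,0,0.5],0,0],
    [[0,0,0.5],0,0],
    [[0,0,0.5],0,0],
    [[0,0,0.5],0,0],
    [[0,0,0],0,0],
    [[0,0,0],0,0],
    [[0,0,0],0,0],
    [[0,0,0],0,0]
  ]
}}

```text
time_s: 16.8
tcp_pos: [0.6014, 0.1065, 0.0583]
tcp_rot: [0.0, 1.0, -0.031, -0.001]
wrist_force: [-6.6, -0.3, 13.7]
width: 0.0007
grip_force: 6.5
```

{"op": "carry_out", "data": {
  "targets": [
    [[0,0,0.5],0,0],
    [[0,0,0.5],0,0],
    [[0,0,0.5],0,0],
    [[0,0,0.5],0,0],
    [[0,0,0.5],0,0],
    [[0,0,0],0,0],
    [[0,0,0],0,0],
    [[0,0,0],0,0]
  ]
}}

```text
time_s: 17.6
tcp_pos: [0.6014, 0.1065, 0.0563]
tcp_rot: [0.0, 1.0, -0.031, -0.001]
wrist_force: [-7.5, -0.3, 15.8]
width: 0.0004
grip_force: 7.8
```

{"op": "carry_out", "data": {
  "targets": [
    [[0,0,0.5],0,0],
    [[0,0,0.5],0,0],
    [[0,0,0],0,0],
    [[0,0,0],0,0],
    [[0,0,0],0,0],
    [[0,0,0],0,0],
    [[0,0,0],0,0],
    [[0,0,0],0,0]
  ]
}}

```text
time_s: 18.4
tcp_pos: [0.6014, 0.1065, 0.0562]
tcp_rot: [0.0, 1.0, -0.031, -0.001]
wrist_force: [-9.4, -0.7, 19.8]
width: 0.0005
grip_force: 10.0
```

The lid has stopped firmly about 6 mm down. I'll retreat straight up, clear the view and check.

{"op": "carry_out", "data": {
  "targets": [
    [[0,0,-5],0,0],
    [[0,0,-15],0,0],
    [[0,0,-30],0,0],
    [[0,0,-40],0,0],
    [[-30,30,-20],0,0],
    [[-30,35,0],0,0],
    [[-30,38,0],0,0],
    [[-30,38,0],0,0]
  ]
}}

```text
time_s: 19.2
tcp_pos: [0.4727, -0.0277, 0.1635]
tcp_rot: [0.0, 1.0, -0.03, 0.001]
wrist_force: [0.4, -0.9, 0.4]
width: 0.0007
grip_force: 0.0
```

{"op": "carry_out", "data": {
  "targets": [
    [[-25,40,0],0,0],
    [[-25,40,0],0,0],
    [[-25,40,0],0,0],
    [[-20,40,0],0,0],
    [[-20,40,0],0,0],
    [[0,40,0],0,0],
    [[0,40,0],0,0],
    [[0,0,0],0,0]
  ]
}}

```text
time_s: 20.0
tcp_pos: [0.3415, -0.3038, 0.1639]
tcp_rot: [0.002, 0.999, -0.033, 0.001]
wrist_force: [-0.3, 1.1, 0.5]
width: 0.0005
grip_force: 0.0
```

```bash
python3 - <<'E'
from h import *
save("top","top9.png");save("side","side9.png")
E
sed 's/%s0.png/%s9.png/' dots.py > d9.py; python3 d9.py | grep -v '^[ts]'; python3 st.py
```

```text
t 20.1 tcp [ 341.4 -299.5  162.9] yaw x -3.65 z [-0.     0.001 -1.   ] F [-0.05 -0.59 -0.29] T [ 0.082 -0.026 -0.017] w 0.00040749296659520114
```

View pics/side9.png

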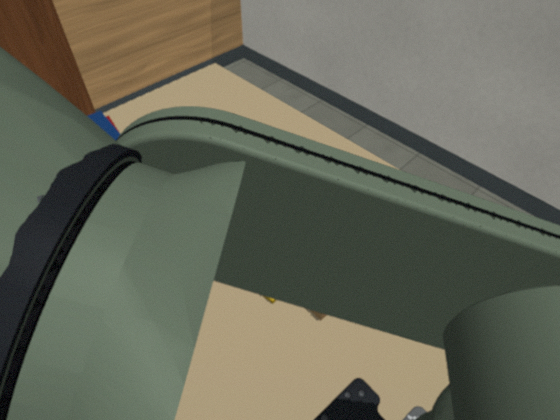

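The side view is blocked by the arm, so I'll go back near the start pose.

{"op": "carry_out", "data": {
  "targets": [
    [[-15,31,-7],-6,0],
    [[-15,31,-7],-6,0],
    [[-15,31,-7],-6,0],
    [[-15,31,-7],-6,0],
    [[-15,31,-7],0,0],
    [[-15,31,-7],0,0],
    [[-15,31,-7],0,0],
    [[-12,26,-7],0,0]
  ]
}}

```text
time_s: 20.9
tcp_pos: [0.2832, -0.5587, 0.219]
tcp_rot: [-0.001, 0.984, 0.178, 0.0]
wrist_force: [0.6, -0.0, -0.2]
width: 0.0006
grip_force: 0.0
```

```bash
python3 - <<'E'
from h import *
bot.grab_frame("top");bot.grab_frame("top");save("top","top8.png");save("side","side8.png")
E
sed 's/%s0.png/%s8.png/' dots.py > d8.py; python3 d8.py | grep -v '^[ts]'; python3 d8.py|grep -c ^side; python3 st.py
```

```text
0 0 [ 0.5643 -0.0354  0.0466] 0.000931958811578688
0 1 [ 0.5926 -0.0377  0.0458] 0.00015923388137191482
0 2 [ 0.6206 -0.0392  0.0459] 0.0004890478825864
1 0 [0.5692 0.0361 0.0505] 0.0012205710164340654
1 1 [0.5976 0.0342 0.0506] 0.00014874565322328472
1 2 [0.6254 0.0329 0.0502] 0.0007694525320909488
2 0 [0.5738 0.1088 0.0403] 0.0010161201179753302
2 1 [0.6018 0.1064 0.042 ] 0.0003776472120501654
2 2 [0.6306 0.1046 0.0408] 0.0003355687455443195
3 0 [0.5792 0.1806 0.0513] 0.00023469083441857638
3 1 [0.6066 0.1788 0.0525] 0.0009429482475765558
3 2 [0.6344 0.1772 0.0525] 0.002108675933489167
12
t 21.1 tcp [ 283.2 -557.4  218.5] yaw x 20.53 z [-0.     0.002 -1.   ] F [ 0.4   0.69 -0.93] T [ 0.052 -0.014 -0.085] w 0.00019181502147958587
```

View pics/side8.png

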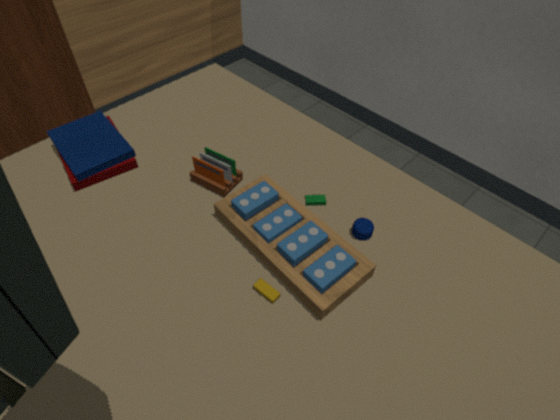

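The side view shows the loose items where they stood: the clip at (315,200), the cap at (363,228), the eraser at (266,290) and the stand at (217,170). Lid 2 at (278,222) is about 6 mm lower and level, and the other lids are unchanged.

```bash
python3 -c "
from plant import bot
print(bot.finish_job())"
```

```text
the job is handed in; nothing more can be done
None
```

I found the loose lid, the third from the robot's right (y ≈ 0.106 m), and pressed it home: it is about 6 mm lower and level. The other lids and the loose items are unmoved in the last pictures, and the job is handed in (no verdict was returned).

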